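Hang the tin pail on the prong stand by its wire handle

TASK

Fold up the wire handle of the little blue tin pail until it stands upright, leaving the pail standing where it is. Then carry the pail by that handle to the counter stand, hang it on the two springy prongs so that they gently take its weight while you still hold the handle, and let go with the wire resting in the dips just behind the red prong tips, the pail hanging straight and still. The prongs are clamped at a different height every time, so feel for them and do not press hard; leave the other things alone.

Things in the scene. Friction and masses are not known exactly. Their poses are not given: they have to be found in the camera images.
- pail: Blue tin pail, 60 high, 77 across at the rim, 63 at the foot, with a roll of paper tape fixed inside; loose, 0.2 to 0.45 kg. Origin: centre of its underside, z up. Ears on its +y and -y sides, 54 above the underside, carry the wire handle. Empty clear racks, 89 high, stand on the table beside it on the robot's right, between pail and stand: carry it over them.
- bail: Wire handle (bail) of the pail: steel wire 5 thick, a bracket 105 wide. Origin on its hinge line, on the pail's axis, 54 above the underside; y along the hinge line, z from the hinge to the middle of the grip (upright when parallel to the pail's z). The hinge is slightly stiff (0.018 Nm): it stays at any angle and swings either way. A push of a few N through the handle slides or tips the pail.
- bail_grip (a point): Middle of the handle's straight 80 long top (along the bail's y), 88 from the hinge. A wooden roller, 10 thick and 38 long, turns freely on the wire here: pinch it, fingers closing across it. At the start it is folded to the pail's -x side, towards the robot, 3 to 15 degrees below level, with about 45 of free air between it and the pail's side for a finger. Axes as bail.
- stand: Fixed counter stand. Origin: foot of its post (14 thick, top at 270), z up; foot plate 170 x 100 x 8 under the prongs. Two level round wire prongs, 6 thick, at y = +31 and -31, run towards -x from a clamp on the post. Their height is unknown and not reported: straight part's centre line 195 to 229 above the table, fixed during a run. Fingers across the wire fit between them (56 clear).
- under_dips (a point): Point on the table straight below the middle of the prongs' dips, at x = -110 of the stand (axes as the stand); the handle wire shall hang above it, across both prongs, along the stand's y. The prongs are straight from x = -17 to -99; the dips' floor (x = -106 to -114) is 6 lower. The prongs are sprung: they give 0.8 mm per N, up to 12 mm down; over 15 N damages them.
- under_tips (a point): Point on the table midway below the upturned red prong ends, x = -121 of the stand; these rise 13 above the straight part's centre line. The prongs must enter the opening of the raised handle (95 wide, about 79 between wire and rim) tips first: bring the pail in from the stand's -x side with the wire above the tips and the rim below the prongs, then lower.
- black_pad: Bystander: flat black ink pad, 69 x 86 x 21; origin under its centre.
- yellow_carton: Bystander: yellow carton, 72 x 92 x 24; origin under its centre.
- pink_carton: Bystander: pink carton, 68 x 100 x 18; origin under its centre.
- pocket_stamp: Bystander: small black stamp standing upright, 23 x 23 x 68; origin under its centre.

How it is judged:
On the way, in this order (a step that is already met when the one before it is completed fails the run):
1. the handle stands upright (within 15 degrees) while the pail still stands on the table within 25 mm of where it was (angle between the z axis of bail and the z axis of pail, either way round below 0.26 rad and z of bail_grip in the frame of pail above 0.12 m and distance of pail from where it was at the start of the episode below 0.025 m and angle between pail's own z axis and vertical below 0.1 rad and height (world z) of pail below 0.006 m), for 0.2 s.
2. the pail hangs clear of the table with the prongs bearing on the handle (over 1 N) while the fingers still hold the handle (contact force between bail and stand above 1 N and contact force between the fingers and bail above 1 N and height (world z) of pail above 0.02 m), for 0.2 s.
At the end, for the whole second after the job is handed in: The pail hangs from the stand by its handle: the wire lies in the dips of both prongs (within 8 mm of the dips' middle along the prongs, within 12 mm of centred across them, within 9 degrees of square), the pail is clear of the table, within 17 degrees of straight, still, and let go (x of bail_grip in the frame of stand between -0.118 and -0.102 m and y of bail_grip in the frame of stand between -0.012 and 0.012 m and angle between the y axis of bail and the y axis of stand, either way round below 0.15 rad and contact force between bail and stand above 1 N and height (world z) of pail above 0.02 m and angle between pail's own z axis and vertical below 0.3 rad and linear speed of pail below 0.04 m/s and angular speed of pail below 0.5 rad/s); the robot touches nothing.
It fails at once if more than 15 N between the handle or pail and the stand (contact force between pail and stand above 15 N).
It fails at once if the pail tipped by more than 35 degrees (angle between pail's own z axis and vertical above 0.61 rad).
It fails at once if more than 15 N between the gripper or arm and the stand (contact force between the arm and stand above 15 N).
It fails at once if the black pad, yellow carton, pink carton or pocket stamp moved by more than 20 mm (distance of any of black_pad, yellow_carton, pink_carton, pocket_stamp from where it was at the start of the episode above 0.02 m).
It also fails if it takes over 69 s, if anything falls off the work surface, if the arm or the gripper's body presses on something with over 40 N, if the wrist force passes 120 N, or if a joint passes its speed limit or range.

ROBOT

A 6-joint arm with a two-finger parallel gripper is mounted at the origin on a cart in front of the work surface, level with it; the furniture and walls round the work are solid. World frame = base frame: x ahead of the robot, y to its left, z up, the work surface at z = 0. Lengths are in m, angles in rad, forces in N, time in s.
With the tool pointing down it reaches from about 0.25 to 0.725 m from the base axis. Payload 4 kg.
Tool frame: the origin (TCP) lies at the very end of the fingers, on their centre line; the grasp point (between the pads) lies 19 mm behind it; z points along the fingers, y is the line along which they close (so a half turn about z gives the same grasp; the last joint's range is limited). The gripper opens to 85 mm and grips with 20 to 120 N. Pads are 22 mm wide; open, the fingers measure 114 mm over their backs; the gripper's body (76 mm by 85 mm) begins 54 mm behind the grasp point. The pads swing forward as they close: fully open they stand 13 mm farther back than shut.
Start: joints at [-1.14, 0.241, 0.005, 1.335, 0, 1.571], TCP at [0.209, -0.454, 0.231] pointing down, gripper open.
Joint ranges: [-2.72, 2.72], [-1.05, 1.87], [-1.09, 1.28], [-1.99, 2.15], [-1.42, 1.44], [-3.14, 3.14]. Speed limits (rad/s): [2.79, 2.79, 3.14, 3.14, 3.14, 3.14].

INTERFACE

Orientations are given as a unit quaternion [x, y, z, w].
In Python, from workcell import bot, vision, workorder, boxes_of gives the robot as it stands.
- The arm moves only by the tool send_rows, never from a script. Its argument "motion" is text: rows parted by semicolons, each of 5 numbers parted by spaces: the closure, from -1 (fully open) to 1 (shut), so that 0 is half open, then the shift along the tool's x, y, z in cm, then the turn about the tool's z in rad. In form: claw x y z twist; .... A call has 1 to 5 rows; each row is the pose to reach, as a shift and turn from the pose commanded when the call began, along the tool's axes at that moment; what a row does not reach only later rows make up. A row lasts 1/10 s, in which the tool goes at most 50 mm and 8.59 degrees, less where a joint would pass 70% of its speed; a pose out of reach is approached as far as the arm can. A call with a gripper value outside its range is refused whole. The fingers move at their own pace and stop on an object; the grip force is fixed at half the most. Time passes only in rows, so rows that repeat a pose let the fingers close. It gives the time, the measured TCP pose, the force, the opening and the grip force at its end, in the units of the state.
- bot.get_obs(): the state, without advancing time (a new reading comes with each control period).
- vision.camera(name): name is "side" or "top"; returns the picture (420x560x3 uint8, red, green, blue); there is no depth.
- vision.camera_model(name): a dict with "fov_y" (degrees; the focal length in pixels is half the picture's height over the tangent of half this angle, whatever the lens; pixels are square), "cx", "cy" (the principal point, pixels), "world_from_camera" (4x4, takes a point from camera to world coordinates). Camera axes: x right, y down, z forward; pixel columns grow to the right and rows downward; lengths in m; the calibration is good to about 2 mm. A picture is of the moment at which its call begins. camera_model takes no time and is no camera call.
- workorder.job_done(): hands the job in; it is judged then, once.
Trained networks look in the newest picture that a camera, given by its name, has taken for a name from the list of things; names that differ only in an ending like _2 or _b are one class to them, and where a whole thing is asked for, a point or a joint stands for the part that bears it (a point fixed in the world has none). Each returns a list of dicts, best first, with "conf" (0 to 1); they miss things now and then, are a little off and sometimes report something else, mostly with a low value. They report only what shows in the picture. A call takes as long as a camera call.
- boxes_of(camera, target): "rect" ([centre column, centre row, width, height] in pixels, round what is visible of it).
The state is a dict: "clock": time; "joint_pos": joint angles; "joint_vel": joint speeds; "tau": joint torques, N m; "eef_pos": TCP position; "tool_rot": TCP orientation; "ft_force": force on the tool from outside, world axes, zero at the start; "ft_torque": the same for the moment, N m; "grip_width": finger opening in m; "grasp_force": force on a finger pad.
Only numpy, scipy, OpenCV 4.12 (cv2) and the standard library are available. Lean on these libraries where they do the work, as an engineer would, in place of code of your own. Each camera call takes 0.05 s, during which the arm holds its last target. There are 200 camera calls.

## Working session

There is one attempt and no reset: what is moved stays moved. The work goes in short steps, Python scripts to look and compute and a tool call to move; the robot and the scene stay as the last step left them, time stands still between calls to the robot, and variables do not carry over. Pictures are saved under pics/ and viewed, at most 10 in all, crops included, and the job is handed in when it is done.

Besides the shell and the picture viewer there is one more tool, called after "Emit:" by a JSON object that holds its "method" and its "body", one argument or row to a line. send_rows: Moves the arm, as the interface text tells. Its arguments: {"type":"object","properties":{"motion":{"type":"string"}},"required":["motion"]}

```bash
ls; mkdir -p pics; python3 - <<'E'
from workcell import bot, vision, workorder, boxes_of
import cv2,numpy as np
o=bot.get_obs();print({k:np.round(v,3).tolist() for k,v in o.items()})
for c in("side","top"):
    im=vision.camera(c);cv2.imwrite(f"pics/{c}0.png",im[:,:,::-1])
    m=vision.camera_model(c);print(c,m["fov_y"],m["cx"],m["cy"],np.round(m["world_from_camera"],4).tolist(),[k for k in m])
    for t in("pail","bail","bail_grip","stand","black_pad","yellow_carton","pink_carton","pocket_stamp"):
        print(t,[(np.round(d["rect"],1).tolist(),round(d["conf"],2)) for d in boxes_of(c,t)[:2]])
E
```

```text
pics
{'clock': 0.0, 'joint_pos': [-1.14, 0.241, 0.004, 1.335, 0.0, 1.571], 'joint_vel': [-0.0, -0.001, 0.001, 0.001, -0.001, -0.0], 'tau': [0.001, -37.232, 25.241, 0.017, 0.0, -0.0], 'eef_pos': [0.209, -0.454, 0.23], 'tool_rot': [0.977, 0.214, -0.0, -0.001], 'ft_force': [-0.588, -0.176, -0.112], 'ft_torque': [-0.021, -0.008, -0.018], 'grasp_force': 0.0, 'grip_width': 0.085}
side 55.7153624155468 280.87037576114125 206.67442147604183 [[0.9923, -0.0353, 0.1191, 0.4064], [-0.1239, -0.3512, 0.9281, -0.6975], [0.0091, -0.9357, -0.3528, 0.4082], [0.0, 0.0, 0.0, 1.0]] ['fov_y', 'cx', 'cy', 'world_from_camera']
pail [([268.2, 207.8, 51.5, 30.7], 0.57)]
bail [([258.5, 198.9, 34.6, 13.3], 0.52)]
bail_grip []
stand [([318.0, 223.6, 98.7, 157.4], 0.55)]
black_pad [([225.9, 291.9, 37.9, 37.5], 0.95), ([267.6, 207.7, 49.2, 28.0], 0.21)]
yellow_carton [([305.8, 249.0, 42.0, 28.3], 0.65), ([320.4, 225.7, 96.5, 156.7], 0.57)]
pink_carton [([303.4, 227.9, 38.3, 20.4], 0.94)]
pocket_stamp [([229.9, 259.1, 13.6, 36.9], 0.65)]
top 44.43925699748573 274.7239038907157 210.65325923716242 [[0.0123, -0.9972, 0.0737, 0.4074], [-0.9999, -0.0128, -0.0057, 0.1042], [0.0066, -0.0736, -0.9973, 1.0756], [0.0, 0.0, 0.0, 1.0]] ['fov_y', 'cx', 'cy', 'world_from_camera']
pail [([174.7, 202.1, 56.5, 71.6], 0.65)]
bail [([172.9, 209.1, 57.7, 50.9], 0.83), ([320.2, 257.3, 15.5, 14.2], 0.25)]
bail_grip [([171.7, 209.1, 54.8, 54.1], 0.66)]
stand [([360.1, 169.2, 59.7, 96.7], 0.79)]
black_pad [([356.8, 258.4, 42.3, 38.7], 0.9)]
yellow_carton [([281.1, 175.7, 46.6, 33.4], 0.78)]
pink_carton [([232.3, 165.9, 45.6, 35.4], 0.85)]
pocket_stamp []
```

```bash
python3 - <<'E'
import cv2
t=cv2.imread("pics/top0.png");s=cv2.imread("pics/side0.png")
cv2.imwrite("pics/topc.png",cv2.resize(t[110:310,130:400],None,fx=2.96,fy=2.96,interpolation=cv2.INTER_CUBIC))
cv2.imwrite("pics/sidec.png",cv2.resize(s[130:330,180:440],None,fx=3,fy=3,interpolation=cv2.INTER_CUBIC))
E
```

```text
(no output)
```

View pics/topc.png

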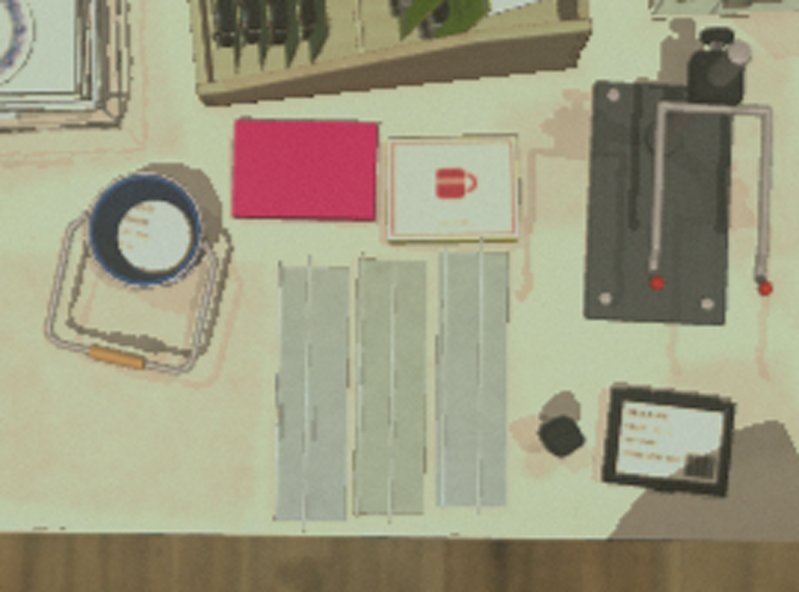

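View pics/sidec.png

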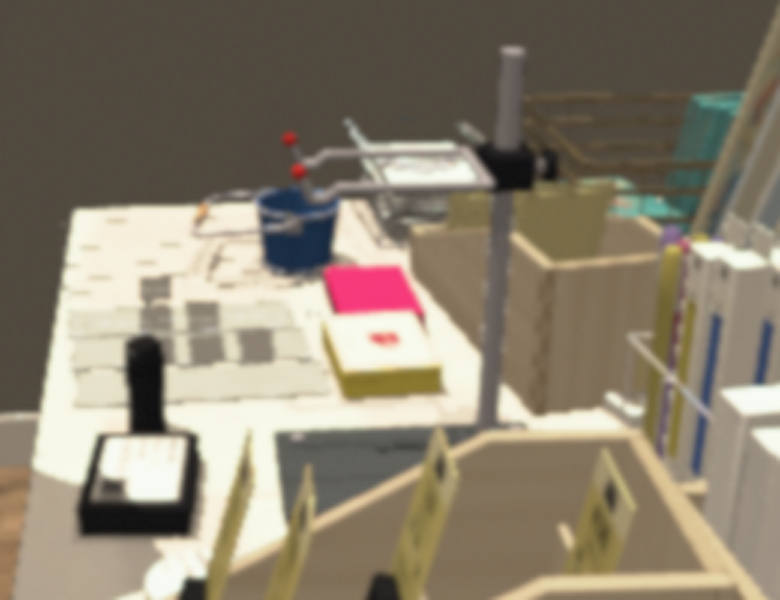

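The top crop shows the roller near px (169,230), the pail centre near (180,187) and the red tips near (352,206) and (388,208). The side crop shows the tips near (277,176) and (279,187). Next I triangulate them.

```bash
cat > h.py <<'E'
import numpy as np,cv2
from workcell import bot, vision, boxes_of
M={c:vision.camera_model(c) for c in("side","top")}
def ray(c,p):
    m=M[c];f=210/np.tan(np.radians(m["fov_y"]/2));T=np.array(m["world_from_camera"])
    d=T[:3,:3]@np.array([(p[0]-m["cx"])/f,(p[1]-m["cy"])/f,1]);return T[:3,3],d
def atz(c,p,z):
    o,d=ray(c,p);return o+d*(z-o[2])/d[2]
def tri(ps,pt):
    A=[];b=[]
    for c,p in(("side",ps),("top",pt)):
        o,d=ray(c,p);d/=np.linalg.norm(d);P=np.eye(3)-np.outer(d,d);A.append(P);b.append(P@o)
    x=np.linalg.lstsq(np.vstack(A),np.hstack(b),rcond=None)[0]
    return x,np.linalg.norm(np.vstack(A)@x-np.hstack(b))
def proj(c,X):
    m=M[c];f=210/np.tan(np.radians(m["fov_y"]/2));T=np.linalg.inv(m["world_from_camera"]);q=T[:3,:3]@X+T[:3,3]
    return np.array([q[0]/q[2]*f+m["cx"],q[1]/q[2]*f+m["cy"]])
def blobs(im,lo,hi,roi):
    h=cv2.cvtColor(im,cv2.COLOR_BGR2HSV);k=cv2.inRange(h,np.array(lo),np.array(hi))
    z=np.zeros_like(k);x0,y0,x1,y1=roi;z[y0:y1,x0:x1]=k[y0:y1,x0:x1]
    n,l,s,c=cv2.connectedComponentsWithStats(z);return [(s[i,4],s[i,:4].tolist(),c[i].round(1).tolist()) for i in range(1,n) if s[i,4]>3]
E
python3 - <<'E'
from h import *
np.set_printoptions(precision=4,suppress=True)
t=cv2.imread("pics/top0.png");s=cv2.imread("pics/side0.png")
print("redtop",blobs(t,(0,150,100),(6,255,255),(340,190,400,215)),blobs(t,(172,150,100),(180,255,255),(340,190,400,215)))
print("redside",blobs(s,(0,150,90),(6,255,255),(265,165,290,195)),blobs(s,(172,150,90),(180,255,255),(265,165,290,195)))
print("roll top",blobs(t,(8,90,100),(20,255,255),(150,220,190,240)))
print("roll side",blobs(s,(5,60,100),(22,255,255),(235,190,270,215)))
print("rim top",blobs(t,(95,100,40),(125,255,200),(150,160,205,215)))
print("blue side",blobs(s,(95,100,30),(125,255,255),(255,180,300,230)))
f=lambda x,y:(130+x/2.96,110+y/2.96)
C=[atz("top",f(*p),.008) for p in((593,82),(732,90),(725,324),(584,318))];print(np.array(C))
print("tips h",tri((276.7,176),f(656,283)),tri((279.3,187),f(765,289)))
E
```

```text
redtop [(np.int32(14), [350, 204, 4, 4], [351.5, 205.3]), (np.int32(10), [387, 206, 4, 3], [388.2, 207.0])] []
redside [(np.int32(16), [274, 174, 5, 4], [276.0, 175.5]), (np.int32(14), [277, 185, 5, 4], [278.8, 186.6])] []
roll top [(np.int32(84), [160, 227, 19, 8], [169.0, 230.4])]
roll side [(np.int32(30), [244, 197, 6, 8], [246.8, 200.3])]
rim top []
blue side [(np.int32(87), [267, 193, 22, 8], [276.0, 197.1]), (np.int32(241), [269, 203, 21, 17], [279.9, 211.9])]
[[ 0.6418 -0.0171  0.008 ]
 [ 0.6374 -0.1161  0.008 ]
 [ 0.4706 -0.1108  0.008 ]
 [ 0.4735 -0.0115  0.008 ]]
tips h (array([ 0.4828, -0.0304,  0.2124]), np.float64(0.001966352927396109)) (array([ 0.48  , -0.0927,  0.2122]), np.float64(0.0017348086783087469))
```

```bash
cat >> h.py <<'E'
def plan(target,yaw=None):
    o=bot.get_obs();x,y,z,w=o["tool_rot"]
    from scipy.spatial.transform import Rotation as Ro
    R=Ro.from_quat(o["tool_rot"]).as_matrix();d=R.T@(np.array(target)-o["eef_pos"])*100
    yw=np.arctan2(R[1,1],R[0,1]);tw=None if yaw is None else -((yaw-yw+np.pi/2)%np.pi-np.pi/2)
    print("t",round(o["clock"],2),"eef",np.round(o["eef_pos"],4),"yawY",round(yw,3),"z",np.round(R[:,2],3),"F",np.round(o["ft_force"],2),"w",round(o["grip_width"],4),"g",round(o["grasp_force"],1))
    print("shift cm",np.round(d,2),"twist",tw)
E
python3 - <<'E'
from h import *
np.set_printoptions(precision=4,suppress=True)
f=lambda x,y:(130+x/2.96,110+y/2.96)
g,e=tri((247.2,200.3),(169,230.4));print("grip",g,e)
for z in(.03,.04,.05):print(z,atz("top",(169,230.4),z))
rc=atz("top",f(146,229),.060);print("rim c",rc)
print("side pail centre rect",proj("side",rc),proj("side",g))
a=atz("top",f(90,350),g[2]);b=atz("top",f(144,364),g[2]);print("ends",a,b,np.arctan2(*(a-b)[:2]))
v=rc-g;print("yaw",np.arctan2(v[1],v[0]),np.hypot(*v[:2]))
plan([g[0],g[1],.15],np.arctan2(v[1],v[0]))
t=cv2.imread("pics/top0.png");cv2.imwrite("pics/pail.png",cv2.resize(t[155:250,135:225],None,fx=6,fy=6,interpolation=cv2.INTER_CUBIC))
E
```

```text
grip [0.4427 0.309  0.0473] 0.0023204763986901184
0.03 [0.4417 0.3125 0.03  ]
0.04 [0.4413 0.3105 0.04  ]
0.05 [0.441  0.3085 0.05  ]
rim c [0.5264 0.2884 0.06  ]
side pail centre rect [278.4786 197.3823] [246.5869 200.3303]
ends [0.4452 0.3263 0.0473] [0.4362 0.2897 0.0473] 0.2404561851154516
yaw -0.24174230860472795 0.08610636199094134
t 0.9 eef [ 0.2088 -0.4543  0.2313] yawY -1.14 z [-0.  0. -1.] F [-0.17 -0.52  0.89] w 0.0851 g 0.0
shift cm [ 53.13 -59.59   8.13] twist -0.8982219660190212
```

View pics/pail.png

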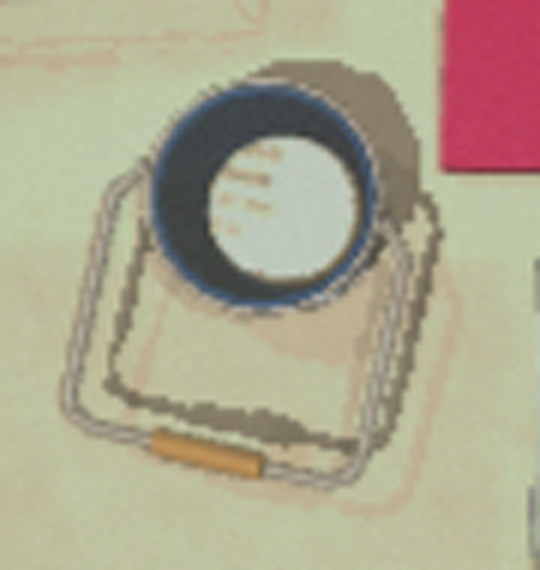

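The crop confirms the rim centre at about px (179,187) and the roller at about (169.5,230.5), with the handle yawed about -0.24.

Emit:
{"method": "send_rows", "body": {
  "motion": "0 3.3 -3.7 0 0; 0 6.6 -7.4 0 0; 0 9.9 -11.1 0 0; 0 13.2 -14.8 0 0; 0 16.5 -18.5 0 0"
}}

```text
clock: 1.4
eef_pos: [0.2816, -0.2156, 0.2315]
tool_rot: [0.977, 0.213, 0.0, 0.0]
ft_force: [1.6, 0.3, 0.3]
grip_width: 0.043
grasp_force: 0.0
```

Emit:
{"method": "send_rows", "body": {
  "motion": "0 3.3 -3.7 0 0; 0 6.6 -7.4 0 0; 0 9.9 -11.1 0 0; 0 13.2 -14.8 0 0; 0 16.5 -18.5 0 0"
}}

```text
clock: 1.9
eef_pos: [0.3544, 0.0217, 0.2318]
tool_rot: [0.977, 0.214, 0.001, 0.0]
ft_force: [2.2, -0.7, 0.1]
grip_width: 0.0425
grasp_force: 0.0
```

Emit:
{"method": "send_rows", "body": {
  "motion": "0 3.3 -3.7 0 -0.1; 0 6.6 -7.4 0 -0.2; 0 9.9 -11.1 0 -0.3; 0 13.2 -14.8 0 -0.4; 0 16.5 -18.5 0 -0.5"
}}

```text
clock: 2.4
eef_pos: [0.427, 0.259, 0.2314]
tool_rot: [0.893, 0.451, 0.0, 0.0]
ft_force: [0.0, 0.1, 1.2]
grip_width: 0.0427
grasp_force: 0.0
```

```bash
python3 -c "
from h import *
plan([.442,.31,.1],-.24)"
```

```text
t 2.4 eef [0.427  0.259  0.2314] yawY -0.635 z [ 0.001  0.    -1.   ] F [0.02 0.08 1.24] w 0.0427 g 0.0
shift cm [ 4.99 -1.83 13.14] twist -0.39513091202278305
```

Emit:
{"method": "send_rows", "body": {
  "motion": "0 2.5 -0.9 3 -0.13; 0 5 -1.8 6 -0.26; 0 5 -1.8 10 -0.4; 0 5 -1.8 13 -0.4; 0 5 -1.8 13 -0.4"
}}

```text
clock: 2.9
eef_pos: [0.4388, 0.3055, 0.0966]
tool_rot: [0.787, 0.618, -0.005, -0.0]
ft_force: [-1.4, -0.4, 0.2]
grip_width: 0.0423
grasp_force: 0.0
```

```bash
python3 - <<'E'
from h import *
plan([.442,.31,.024],-.24)
for c in("top","side"):
    im=vision.camera(c)[:,:,::-1]; cv2.imwrite(f"pics/{c}1.png",im)
a=cv2.resize(cv2.imread("pics/top1.png")[170:270,120:230],None,fx=4,fy=4);b=cv2.resize(cv2.imread("pics/side1.png")[130:230,200:300],None,fx=3.5,fy=4)
cv2.imwrite("pics/both1.png",np.hstack([a,b]))
E
```

```text
t 2.9 eef [0.4388 0.3055 0.0966] yawY -0.24 z [-0.008 -0.006 -1.   ] F [-1.36 -0.44  0.16] w 0.0423 g 0.0
shift cm [0.56 0.25 7.25] twist 0.0003770305945927088
```

View pics/both1.png

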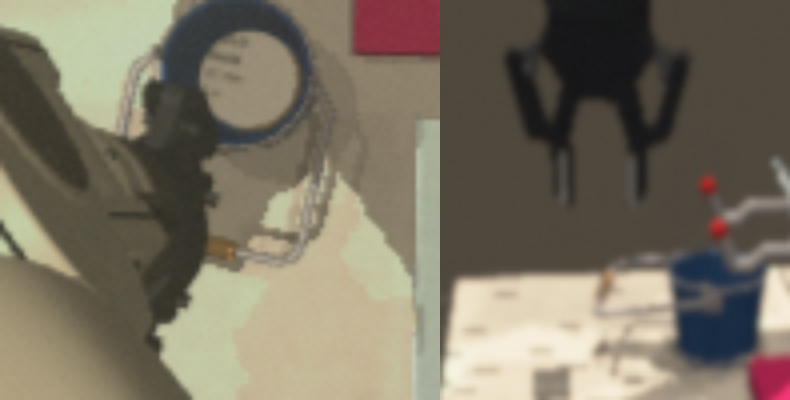

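The side view shows the fingertips straddling the roller column: tips near px (235,181) and (256,182), roller near (247,200). Next I descend.

Emit:
{"method": "send_rows", "body": {
  "motion": "0 0 0 0 0"
}}

```text
clock: 3.1
eef_pos: [0.4437, 0.3083, 0.1035]
tool_rot: [0.787, 0.617, 0.002, 0.0]
ft_force: [-0.2, 0.4, 0.6]
grip_width: 0.0432
grasp_force: 0.0
```

```bash
python3 -c "
from h import *
plan([.442,.31,.024],-.24)
print(proj('side',bot.get_obs()['eef_pos']))"
```

```text
t 3.1 eef [0.4437 0.3083 0.1035] yawY -0.24 z [ 0.003  0.002 -1.   ] F [-0.17  0.44  0.57] w 0.0432 g 0.0
shift cm [ 0.1  -0.22  7.95] twist -0.00048030662751208375
[246.49360763 180.28403082]
```

Emit:
{"method": "send_rows", "body": {
  "motion": "0 0 -0.2 3 0; 0 0 -0.2 5.5 0; 0 0 -0.2 7.2 0; 0 0 -0.2 7.9 0; 0 0 -0.2 7.9 0"
}}

```text
clock: 3.6
eef_pos: [0.4409, 0.3082, 0.0231]
tool_rot: [0.787, 0.617, 0.001, 0.0]
ft_force: [-0.5, 0.8, -0.0]
grip_width: 0.0425
grasp_force: 0.0
```

Emit:
{"method": "send_rows", "body": {
  "motion": "0.2 0 0 0 0; 0.35 0 0 0 0; 0.5 0 0 0 0; 0.6 0 0 0 0; 0.7 0 0 0 0"
}}

```text
clock: 4.1
eef_pos: [0.4406, 0.3082, 0.0227]
tool_rot: [0.787, 0.617, 0.0, 0.0]
ft_force: [-0.0, -0.4, 0.8]
grip_width: 0.0131
grasp_force: 0.4
```

Emit:
{"method": "send_rows", "body": {
  "motion": "0.8 0 0 0 0; 0.9 0 0 0 0; 1 0 0 0 0; 1 0 0 0 0; 1 0 0 0 0"
}}

```text
clock: 4.6
eef_pos: [0.4405, 0.3082, 0.0224]
tool_rot: [0.787, 0.617, 0.0, -0.0]
ft_force: [2.1, 0.8, -0.0]
grip_width: 0.0081
grasp_force: 58.4
```

```bash
python3 - <<'E'
from h import *
plan([.442,.31,.024],-.24)
for c in("top","side"):
    im=vision.camera(c)[:,:,::-1]; cv2.imwrite(f"pics/{c}2.png",im)
for c in("top","side"):print(c,[(d["rect"],d["conf"]) for d in boxes_of(c,"pail")[:1]])
a=cv2.resize(cv2.imread("pics/top2.png")[150:250,120:230],None,fx=3.5,fy=3.5);b=cv2.resize(cv2.imread("pics/side2.png")[150:230,220:300],None,fx=5,fy=350/80)
cv2.imwrite("pics/both2.png",np.hstack([a,b]))
E
```

```text
t 4.6 eef [0.4405 0.3082 0.0224] yawY -0.24 z [ 0.  0. -1.] F [ 2.08  0.77 -0.03] w 0.0081 g 58.4
shift cm [ 0.21  0.1  -0.16] twist 8.778386132335392e-05
top [([176.9, 201.3, 51.8, 71.7], 0.95)]
side [([265.6, 207.2, 49.5, 29.7], 0.77)]
```

View pics/both2.png

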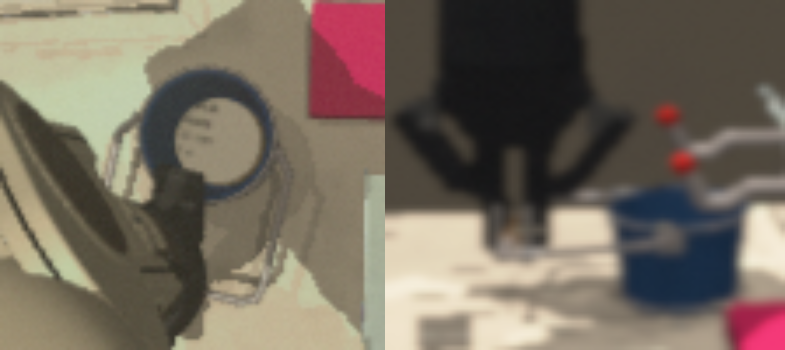

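The roller sits between the fingers (side px about (246,203)), and the front handle corner at about (243,207) has barely moved. Next I work out the arc.

```bash
python3 - <<'E'
from h import *
for z in(.03,.035,.04,.045,.05):print(z,proj("side",np.array([.431,.271,z])))
print("tip",proj("side",bot.get_obs()["eef_pos"]))
# arc from start angle a0 below level: shift tool y (=pail x dir) and up
for a0 in(6,9,12):
    a=np.radians(np.array([-a0,0,10,20,30,40,50,60,70,80,87,90]));r=8.8
    print(a0,[(round(r*(np.cos(a[0])-np.cos(q)),2),round(r*(np.sin(q)-np.sin(a[0])),2)) for q in a])
E
```

```text
0.03 [242.8473551  211.63899589]
0.035 [242.7999278  209.84877594]
0.04 [242.75233831 208.05243374]
0.045 [242.70458579 206.24993784]
0.05 [242.65666941 204.44125656]
tip [245.90292049 209.16609665]
6 [(np.float64(0.0), np.float64(0.0)), (np.float64(-0.05), np.float64(0.92)), (np.float64(0.09), np.float64(2.45)), (np.float64(0.48), np.float64(3.93)), (np.float64(1.13), np.float64(5.32)), (np.float64(2.01), np.float64(6.58)), (np.float64(3.1), np.float64(7.66)), (np.float64(4.35), np.float64(8.54)), (np.float64(5.74), np.float64(9.19)), (np.float64(7.22), np.float64(9.59)), (np.float64(8.29), np.float64(9.71)), (np.float64(8.75), np.float64(9.72))]
9 [(np.float64(0.0), np.float64(0.0)), (np.float64(-0.11), np.float64(1.38)), (np.float64(0.03), np.float64(2.9)), (np.float64(0.42), np.float64(4.39)), (np.float64(1.07), np.float64(5.78)), (np.float64(1.95), np.float64(7.03)), (np.float64(3.04), np.float64(8.12)), (np.float64(4.29), np.float64(9.0)), (np.float64(5.68), np.float64(9.65)), (np.float64(7.16), np.float64(10.04)), (np.float64(8.23), np.float64(10.16)), (np.float64(8.69), np.float64(10.18))]
12 [(np.float64(0.0), np.float64(0.0)), (np.float64(-0.19), np.float64(1.83)), (np.float64(-0.06), np.float64(3.36)), (np.float64(0.34), np.float64(4.84)), (np.float64(0.99), np.float64(6.23)), (np.float64(1.87), np.float64(7.49)), (np.float64(2.95), np.float64(8.57)), (np.float64(4.21), np.float64(9.45)), (np.float64(5.6), np.float64(10.1)), (np.float64(7.08), np.float64(10.5)), (np.float64(8.15), np.float64(10.62)), (np.float64(8.61), np.float64(10.63))]
```

Emit:
{"method": "send_rows", "body": {
  "motion": "1 0 -0.1 -1.4 0; 1 0 0 -2.9 0; 1 0 0.4 -4.4 0; 1 0 0.7 -5.1 0; 1 0 0.7 -5.1 0"
}}

```text
clock: 5.3
eef_pos: [0.4467, 0.3062, 0.0738]
tool_rot: [0.787, 0.617, -0.0, -0.0]
ft_force: [-2.7, -0.2, 0.6]
grip_width: 0.0079
grasp_force: 58.6
```

```bash
python3 - <<'E'
from h import *
plan([.442,.31,.024],-.24)
for c in("top","side"):
    im=vision.camera(c)[:,:,::-1]; cv2.imwrite(f"pics/{c}3.png",im)
s=cv2.imread("pics/side3.png");print(blobs(s,(95,100,30),(125,255,255),(255,180,300,230)))
E
```

```text
t 5.3 eef [0.4467 0.3062 0.0738] yawY -0.24 z [-0.001  0.    -1.   ] F [-2.73 -0.22  0.58] w 0.0079 g 58.6
shift cm [ 0.26 -0.54  4.98] twist -0.00043491286972296983
[(np.int32(101), [266, 194, 22, 7], [275.0, 197.2]), (np.int32(273), [267, 203, 22, 17], [277.9, 211.9])]
```

Emit:
{"method": "send_rows", "body": {
  "motion": "1 0 0.6 -1 0; 1 0 1.2 -1.9 0; 1 0 2 -2.8 0; 1 0 2.9 -3.5 0; 1 0 2.9 -3.5 0"
}}

```text
clock: 5.9
eef_pos: [0.4779, 0.2994, 0.11]
tool_rot: [0.787, 0.617, 0.002, 0.001]
ft_force: [-1.1, -1.2, 2.4]
grip_width: 0.0079
grasp_force: 58.8
```

```bash
python3 - <<'E'
from h import *
plan([.442,.31,.024],-.24)
im=vision.camera("side")[:,:,::-1]; cv2.imwrite(f"pics/side4.png",im)
s=cv2.imread("pics/side4.png");print(blobs(s,(95,100,30),(125,255,255),(255,180,300,230)))
E
```

```text
t 5.9 eef [0.4779 0.2994 0.11  ] yawY -0.242 z [ 0.004  0.001 -1.   ] F [-1.12 -1.23  2.39] w 0.0079 g 58.8
shift cm [ 0.15 -3.76  8.58] twist -0.0017942715348659988
[(np.int32(64), [271, 194, 16, 7], [277.3, 197.1]), (np.int32(6), [266, 196, 3, 4], [266.7, 197.5]), (np.int32(279), [267, 203, 22, 17], [277.7, 211.5])]
```

Emit:
{"method": "send_rows", "body": {
  "motion": "1 0 1 -0.65 0; 1 0 2 -1.1 0; 1 0 3.1 -1.45 0; 1 0 4.2 -1.6 0; 1 0 4.2 -1.6 0"
}}

```text
clock: 6.45
eef_pos: [0.5178, 0.2892, 0.1243]
tool_rot: [0.787, 0.617, 0.001, 0.0]
ft_force: [-0.7, -0.2, -1.7]
grip_width: 0.0076
grasp_force: 58.5
```

```bash
python3 - <<'E'
from h import *
for c in("top","side"):
    im=vision.camera(c)[:,:,::-1]; cv2.imwrite(f"pics/{c}5.png",im)
plan([.442,.31,.024],-.24)
s=cv2.imread("pics/side5.png");print(blobs(s,(95,100,30),(125,255,255),(255,180,300,230)))
a=cv2.resize(cv2.imread("pics/top5.png")[150:250,120:230],None,fx=3.5,fy=3.5);b=cv2.resize(s[140:230,210:300],None,fx=4.4,fy=350/90)
cv2.imwrite("pics/both5.png",np.hstack([a,b]))
E
```

```text
t 6.55 eef [0.5161 0.2893 0.1238] yawY -0.241 z [-0.001 -0.    -1.   ] F [-0.52  0.14 -2.  ] w 0.008 g 58.5
shift cm [ 0.25 -7.68  9.99] twist -0.0005264435688336899
[(np.int32(37), [263, 193, 8, 7], [267.2, 196.1]), (np.int32(43), [275, 193, 10, 8], [278.2, 196.9]), (np.int32(264), [264, 203, 23, 17], [275.4, 211.0])]
```

View pics/both5.png

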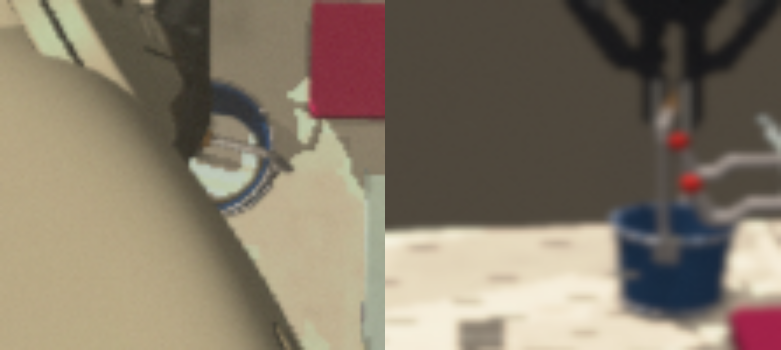

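The handle is upright: the front leg is vertical from the ear at px (273,204) to (273,167). The pail shifted roughly 9 mm and stands level. I ease down 1 mm and hold so step 1 counts.

Emit:
{"method": "send_rows", "body": {
  "motion": "1 0 0 0.1 0; 1 0 0 0.1 0; 1 0 0 0.1 0; 1 0 0 0.1 0; 1 0 0 0.1 0"
}}

```text
clock: 7.05
eef_pos: [0.5158, 0.2895, 0.1232]
tool_rot: [0.787, 0.617, -0.0, -0.0]
ft_force: [0.6, 0.2, -3.7]
grip_width: 0.0081
grasp_force: 58.4
```

Emit:
{"method": "send_rows", "body": {
  "motion": "1 0 0 -0.5 0; 1 0 0 -1.5 0; 1 0 0 -1.5 0; 1 0 0 -1.5 0; 1 0 0 -1.5 0"
}}

```text
clock: 7.55
eef_pos: [0.516, 0.2894, 0.1384]
tool_rot: [0.787, 0.617, 0.0, 0.0]
ft_force: [-0.9, 0.2, -3.1]
grip_width: 0.0081
grasp_force: 58.4
```

```bash
python3 - <<'E'
from h import *
plan([.442,.31,.024],-.24)
s=vision.camera("side")[:,:,::-1].copy(); cv2.imwrite(f"pics/side6.png",s)
print(blobs(s,(95,100,30),(125,255,255),(255,160,300,230)))
E
```

```text
t 7.55 eef [0.516  0.2894 0.1384] yawY -0.24 z [ 0.  0. -1.] F [-0.91  0.19 -3.06] w 0.0081 g 58.4
shift cm [ 0.24 -7.68 11.44] twist -6.210143642459975e-05
[(np.int32(37), [263, 189, 8, 6], [267.2, 191.3]), (np.int32(19), [275, 189, 5, 6], [276.6, 192.2]), (np.int32(5), [285, 190, 3, 2], [285.8, 190.6]), (np.int32(265), [264, 198, 23, 16], [275.4, 205.9])]
```

Emit:
{"method": "send_rows", "body": {
  "motion": "1 0 0 -1.5 0; 1 0 0 -4 0; 1 0 0 -6.5 0; 1 0 0 -9 0; 1 0 0 -10.7 0"
}}

```text
clock: 8.1
eef_pos: [0.5164, 0.2896, 0.247]
tool_rot: [0.787, 0.617, 0.001, 0.0]
ft_force: [-0.7, 0.1, -2.7]
grip_width: 0.0079
grasp_force: 58.6
```

```bash
python3 - <<'E'
from h import *
np.set_printoptions(precision=4,suppress=True)
plan([.407,-.059,.245],-.035)
f=lambda x,y:(130+x/2.96,110+y/2.96)
for p,z in(((275,268),.089),((275,518),.089),((508,252),.089),((540,415),.068),((605,390),.021),((200,100),.1),((590,60),.1)):print(p,atz("top",f(*p),z))
# prong line profile: left prong post-end vs tip
print(atz("top",f(660,105),.2),atz("top",f(655,268),.2),atz("top",f(768,108),.2),atz("top",f(763,272),.2))
E
```

```text
t 8.1 eef [0.5164 0.2896 0.247 ] yawY -0.24 z [ 0.001  0.001 -1.   ] F [-0.73  0.06 -2.68] w 0.0079 g 58.6
shift cm [-36.47  -2.34   0.16] twist -0.20500818181686564
(275, 268) [0.4985 0.1986 0.089 ]
(275, 518) [0.3372 0.1954 0.089 ]
(508, 252) [0.511  0.0471 0.089 ]
(540, 415) [0.4052 0.0238 0.068 ]
(605, 390) [ 0.423  -0.0249  0.021 ]
(200, 100) [0.6063 0.2483 0.1   ]
(590, 60) [ 0.6361 -0.0046  0.1   ]
[ 0.5866 -0.0344  0.2   ] [ 0.4911 -0.0316  0.2   ] [ 0.5857 -0.0975  0.2   ] [ 0.4896 -0.0942  0.2   ]
```

Emit:
{"method": "send_rows", "body": {
  "motion": "1 -0.5 0 0 0; 1 -1.5 -0.1 0 0; 1 -3 -0.2 0 0; 1 -5 -0.4 0 0; 1 -7 -0.6 0 0"
}}

```text
clock: 8.6
eef_pos: [0.4919, 0.2211, 0.243]
tool_rot: [0.787, 0.617, -0.002, -0.0]
ft_force: [0.6, -0.0, -2.2]
grip_width: 0.0079
grasp_force: 58.6
```

Emit:
{"method": "send_rows", "body": {
  "motion": "1 -2 -0.2 0 0; 1 -4 -0.4 0 0; 1 -6 -0.6 0 0; 1 -8 -0.8 0 0; 1 -10 -1 0 0"
}}

```text
clock: 9.1
eef_pos: [0.4581, 0.1263, 0.2433]
tool_rot: [0.787, 0.617, -0.002, -0.001]
ft_force: [0.6, -1.0, -2.1]
grip_width: 0.0077
grasp_force: 58.6
```

Emit:
{"method": "send_rows", "body": {
  "motion": "1 -2 -0.2 0 0; 1 -4 -0.4 0 0; 1 -6 -0.6 0 0; 1 -8 -0.8 0 0; 1 -10 -1 0 0"
}}

```text
clock: 9.6
eef_pos: [0.4244, 0.032, 0.2434]
tool_rot: [0.787, 0.617, -0.002, -0.001]
ft_force: [0.4, -0.1, -3.5]
grip_width: 0.008
grasp_force: 58.6
```

Emit:
{"method": "send_rows", "body": {
  "motion": "1 -2 -0.1 0 -0.02; 1 -4 -0.2 0 -0.05; 1 -6 -0.3 0 -0.09; 1 -7.5 -0.4 0 -0.13; 1 -8.7 -0.4 0 -0.17"
}}

```text
clock: 10.1
eef_pos: [0.3997, -0.0513, 0.2435]
tool_rot: [0.731, 0.682, -0.001, -0.001]
ft_force: [0.4, -0.9, -2.8]
grip_width: 0.0079
grasp_force: 58.6
```

Emit:
{"method": "send_rows", "body": {
  "motion": "1 -0.5 0 0 -0.02; 1 -0.8 0 0 -0.035; 1 -0.8 0 0 -0.035; 1 -0.8 0 0 -0.035; 1 -0.8 0 0 -0.035"
}}

```text
clock: 10.6
eef_pos: [0.4013, -0.0579, 0.245]
tool_rot: [0.719, 0.695, -0.0, -0.0]
ft_force: [-0.3, 0.0, -2.4]
grip_width: 0.008
grasp_force: 58.6
```

```bash
python3 - <<'E'
from h import *
plan([.407,-.059,.216],-.033)
for c in("top","side"):
    im=vision.camera(c)[:,:,::-1]; cv2.imwrite(f"pics/{c}7.png",im)
a=cv2.resize(cv2.imread("pics/top7.png")[130:260,300:430],None,fx=3,fy=3);b=cv2.resize(cv2.imread("pics/side7.png")[110:240,210:343],None,fx=3,fy=3)
cv2.imwrite("pics/both7.png",np.hstack([a,b]))
E
```

```text
t 10.6 eef [ 0.4013 -0.0579  0.245 ] yawY -0.035 z [-0.  0. -1.] F [-0.33  0.   -2.36] w 0.008 g 58.6
shift cm [-0.09  0.57  2.9 ] twist -0.0017449151947361852
```

View pics/both7.png

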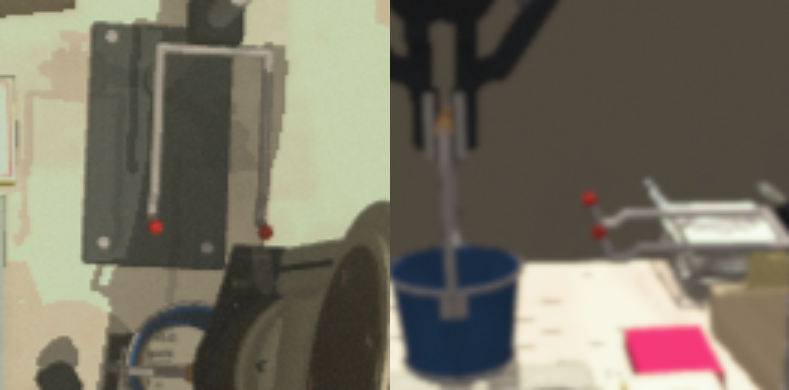

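The pail hangs straight. In the side view the wire is well above the red tips (px 276,176 and 279,187) and the rim is well below the prongs. I lower a little, then go in.

Emit:
{"method": "send_rows", "body": {
  "motion": "1 0.3 0 0.5 0; 1 0.3 0 1.2 0; 1 0.3 0 2 0; 1 0.3 0 2.6 0; 1 0.3 0 2.6 0"
}}

```text
clock: 11.2
eef_pos: [0.4007, -0.055, 0.218]
tool_rot: [0.719, 0.695, -0.001, -0.001]
ft_force: [0.3, -0.4, -3.7]
grip_width: 0.0084
grasp_force: 58.6
```

```bash
python3 - <<'E'
from h import *
plan([.4924,-.0635,.219],-.033)
s=vision.camera("side")[:,:,::-1].copy();cv2.imwrite("pics/side8.png",s)
print(blobs(s,(5,60,80),(22,255,255),(215,140,245,175)))
e=bot.get_obs()["eef_pos"];print(proj("side",e+[0,0,.019]))
R=np.array([np.sin(.033),np.cos(.033),0])
print("roller -y end",proj("side",e+[0,0,.0195]-R*.019),"+y",proj("side",e+[0,0,.0195]+R*.019))
E
```

```text
t 11.2 eef [ 0.4007 -0.055   0.218 ] yawY -0.035 z [-0.003  0.    -1.   ] F [ 0.33 -0.43 -3.74] w 0.0084 g 58.6
shift cm [-0.53  9.2  -0.13] twist -0.0019253509806753666
[(np.int32(57), [225, 161, 7, 11], [228.1, 166.0]), (np.int32(7), [241, 168, 4, 3], [242.7, 169.0])]
[228.48905103 166.83273221]
roller -y end [228.10222548 169.59236088] +y [228.83345549 163.64513796]
```

Emit:
{"method": "send_rows", "body": {
  "motion": "1 -0.3 0.3 0 0; 1 -0.5 1 0 0; 1 -0.5 2 0 0; 1 -0.5 3 0 0; 1 -0.5 4 0 0"
}}

```text
clock: 11.75
eef_pos: [0.4427, -0.0616, 0.2194]
tool_rot: [0.719, 0.695, 0.0, 0.0]
ft_force: [0.2, -0.6, -3.3]
grip_width: 0.0078
grasp_force: 58.6
```

Emit:
{"method": "send_rows", "body": {
  "motion": "1 0 1.2 0 0; 1 0 2.4 0 0; 1 0 3.6 0 0; 1 0 4.6 0 0; 1 0 5.2 0 0"
}}

```text
clock: 12.25
eef_pos: [0.4944, -0.0634, 0.2191]
tool_rot: [0.719, 0.695, -0.0, -0.0]
ft_force: [0.8, -0.4, -2.0]
grip_width: 0.0075
grasp_force: 58.6
```

Emit:
{"method": "send_rows", "body": {
  "motion": "1 0 0 0 0; 1 0 0 0 0; 1 0 0 0 0; 1 0 0 0 0; 1 0 0 0 0"
}}

```text
clock: 12.75
eef_pos: [0.493, -0.0634, 0.2195]
tool_rot: [0.719, 0.695, -0.0, 0.0]
ft_force: [0.2, -0.1, -2.3]
grip_width: 0.0078
grasp_force: 58.6
```

```bash
python3 - <<'E'
from h import *
plan([.4924,-.0635,.219],-.033)
for c in("top","side"):
    im=vision.camera(c)[:,:,::-1]; cv2.imwrite(f"pics/{c}9.png",im)
b=cv2.resize(cv2.imread("pics/side9.png")[130:245,230:360],None,fx=5,fy=5,interpolation=cv2.INTER_CUBIC)
cv2.imwrite("pics/b9.png",b)
E
```

```text
t 12.75 eef [ 0.493  -0.0634  0.2195] yawY -0.035 z [-0. -0. -1.] F [ 0.17 -0.1  -2.34] w 0.0078 g 58.6
shift cm [-0.02 -0.06  0.05] twist -0.002077259905787665
```

View pics/b9.png

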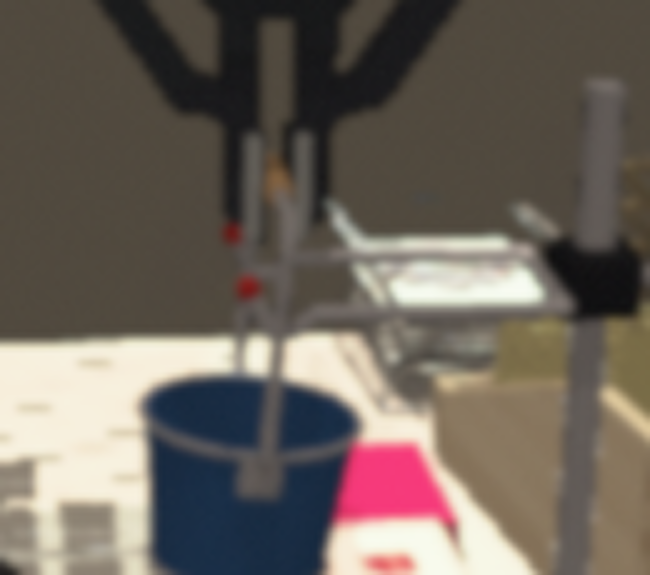

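```bash
python3 - <<'E'
from h import *
for n,dx,dz in(("tip",0,0),("dip",.011,-.019),("bend",.022,-.013)):
    for b in((.4828,-.0304,.2124),(.480,-.0927,.2122)):
        p=proj("side",np.array(b)+[dx,-dx*.033,dz]);print(n,((p-[230,130])*5).round(0),proj("top",np.array(b)+[dx,0,dz]).round(1))
e=bot.get_obs()["eef_pos"]
for s in(-.031,.031):print("wire at prong",((proj("side",e+[.033*s,s,.0195])-[230,130])*5).round())
E
```

```text
tip [230. 230.] [351.7 204.8]
tip [243. 285.] [388.6 206.9]
dip [260. 281.] [350.  199.3]
dip [276. 340.] [386.  201.4]
bend [291. 265.] [350.5 192.6]
bend [310. 322.] [386.8 194.7]
wire at prong [282. 205.]
wire at prong [263. 157.]
```

The side crop shows the handle wire (near end about px (288,203) of the crop) above the dip (about 278,322), behind the red tips, with both prongs inside the opening. I lower and feel for contact.

Emit:
{"method": "send_rows", "body": {
  "motion": "1 0 0 0.4 0; 1 0 0 0.9 0; 1 0 0 1.4 0; 1 0 0 1.8 0; 1 0 0 2.2 0"
}}

```text
clock: 13.35
eef_pos: [0.4932, -0.0633, 0.1967]
tool_rot: [0.719, 0.695, -0.0, -0.0]
ft_force: [-1.0, 0.9, -2.1]
grip_width: 0.0078
grasp_force: 58.6
```

Emit:
{"method": "send_rows", "body": {
  "motion": "1 0 0 0.1 0; 1 0 0 0.2 0; 1 0 0 0.3 0; 1 0 0 0.3 0; 1 0 0 0.3 0"
}}

```text
clock: 13.85
eef_pos: [0.4936, -0.0634, 0.1945]
tool_rot: [0.719, 0.695, 0.0, 0.0]
ft_force: [0.3, -0.4, -3.6]
grip_width: 0.0077
grasp_force: 58.6
```

```bash
cat >> h.py <<'E'
def fz(n=8):
    F=[]
    for i in range(n):
        vision.camera("side");F.append(bot.get_obs()["ft_force"])
    print("F mean",np.mean(F,0).round(2),"sd",np.std(F,0).round(2))
E
python3 -c "
from h import *
fz();plan([.4924,-.0635,.185],-.033)"
```

```text
F mean [-0.19 -0.4  -3.04] sd [0.23 0.4  0.46]
t 14.25 eef [ 0.4933 -0.0634  0.1943] yawY -0.035 z [-0.  0. -1.] F [-0.11 -0.36 -2.75] w 0.0081 g 58.6
shift cm [-0.02 -0.09  0.93] twist -0.0020269157196572962
```

Free weight is about 3.0 N and there is no contact yet. I continue in small steps.

Emit:
{"method": "send_rows", "body": {
  "motion": "1 0 0 0.1 0; 1 0 0 0.2 0; 1 0 0 0.3 0; 1 0 0 0.3 0; 1 0 0 0.3 0"
}}

```text
clock: 14.75
eef_pos: [0.4933, -0.0634, 0.1913]
tool_rot: [0.719, 0.695, -0.0, -0.0]
ft_force: [-0.2, -1.0, -2.2]
grip_width: 0.0077
grasp_force: 58.6
```

```bash
python3 -c "
from h import *
fz(6);plan([.4924,-.0635,.185],-.033)"
```

```text
F mean [-0.28 -0.28 -2.99] sd [0.6  0.37 0.68]
t 15.05 eef [ 0.4933 -0.0634  0.1913] yawY -0.035 z [-0. -0. -1.] F [-0.82 -0.41 -3.95] w 0.008 g 58.6
shift cm [-0.02 -0.09  0.63] twist -0.0020041497419549525
```

Emit:
{"method": "send_rows", "body": {
  "motion": "1 0 0 0.1 0; 1 0 0 0.2 0; 1 0 0 0.2 0; 1 0 0 0.2 0; 1 0 0 0.2 0"
}}

```text
clock: 15.55
eef_pos: [0.4934, -0.0634, 0.1893]
tool_rot: [0.719, 0.695, 0.0, 0.0]
ft_force: [0.6, 0.0, -2.3]
grip_width: 0.0081
grasp_force: 58.6
```

```bash
python3 -c "
from h import *
fz(6);plan([.4924,-.0635,.185],-.033)"
```

```text
F mean [ 0.25 -0.1  -2.92] sd [0.5  0.44 0.64]
t 15.85 eef [ 0.4934 -0.0634  0.1893] yawY -0.035 z [ 0. -0. -1.] F [ 0.24 -0.3  -2.68] w 0.0079 g 58.6
shift cm [-0.02 -0.1   0.43] twist -0.0020193875089109525
```

Emit:
{"method": "send_rows", "body": {
  "motion": "1 0 0 0.1 0; 1 0 0 0.2 0; 1 0 0 0.2 0; 1 0 0 0.2 0; 1 0 0 0.2 0"
}}

```text
clock: 16.35
eef_pos: [0.4933, -0.0634, 0.1873]
tool_rot: [0.719, 0.695, -0.0, -0.0]
ft_force: [-0.1, -0.3, -2.0]
grip_width: 0.0081
grasp_force: 58.6
```

```bash
python3 -c "
from h import *
fz(6);plan([.4924,-.0635,.185],-.033)"
```

```text
F mean [ 0.15  0.17 -3.35] sd [0.28 0.37 0.22]
t 16.65 eef [ 0.4934 -0.0634  0.1873] yawY -0.035 z [ 0.  0. -1.] F [-0.12 -0.05 -3.08] w 0.0081 g 58.6
shift cm [-0.02 -0.1   0.23] twist -0.001989366343392973
```

Emit:
{"method": "send_rows", "body": {
  "motion": "1 0 0 0.1 0; 1 0 0 0.2 0; 1 0 0 0.2 0; 1 0 0 0.2 0; 1 0 0 0.2 0"
}}

```text
clock: 17.15
eef_pos: [0.4933, -0.0633, 0.1853]
tool_rot: [0.719, 0.695, -0.0, -0.0]
ft_force: [0.2, -0.3, -3.1]
grip_width: 0.0079
grasp_force: 58.6
```

```bash
python3 -c "
from h import *
fz(6);plan([.4924,-.0635,.185],-.033)"
```

```text
F mean [ 0.26  0.16 -3.08] sd [0.52 0.49 0.47]
t 17.45 eef [ 0.4934 -0.0634  0.1853] yawY -0.035 z [ 0. -0. -1.] F [-0.06 -0.48 -3.51] w 0.0076 g 58.6
shift cm [-0.02 -0.1   0.03] twist -0.0019963975416412705
```

Emit:
{"method": "send_rows", "body": {
  "motion": "1 0 0 0.1 0; 1 0 0 0.15 0; 1 0 0 0.15 0; 1 0 0 0.15 0; 1 0 0 0.15 0"
}}

```text
clock: 17.95
eef_pos: [0.4934, -0.0633, 0.1838]
tool_rot: [0.719, 0.695, 0.0, -0.0]
ft_force: [0.4, -0.1, -2.6]
grip_width: 0.0077
grasp_force: 58.6
```

```bash
python3 -c "
from h import *
fz(6);plan([.4924,-.0635,.185],-.033)"
```

```text
F mean [ 0.05  0.05 -2.97] sd [0.7  0.47 0.38]
t 18.25 eef [ 0.4934 -0.0634  0.1838] yawY -0.035 z [ 0. -0. -1.] F [-0.3  -0.44 -3.12] w 0.0077 g 58.6
shift cm [-0.02 -0.1  -0.12] twist -0.0019706903632459305
```

Emit:
{"method": "send_rows", "body": {
  "motion": "1 0 0 0.1 0; 1 0 0 0.15 0; 1 0 0 0.15 0; 1 0 0 0.15 0; 1 0 0 0.15 0"
}}

```text
clock: 18.75
eef_pos: [0.4934, -0.0634, 0.1823]
tool_rot: [0.719, 0.695, 0.0, -0.0]
ft_force: [-0.2, -1.4, -2.7]
grip_width: 0.0079
grasp_force: 58.6
```

```bash
python3 -c "
from h import *
fz(6);plan([.4924,-.0635,.185],-.033)"
```

```text
F mean [ 0.33  0.25 -2.84] sd [0.29 0.49 0.44]
t 19.05 eef [ 0.4934 -0.0633  0.1823] yawY -0.035 z [ 0.  0. -1.] F [ 0.51 -0.2  -2.29] w 0.0084 g 58.6
shift cm [-0.02 -0.1  -0.27] twist -0.001957686064784747
```

Emit:
{"method": "send_rows", "body": {
  "motion": "1 0 0 0.1 0; 1 0 0 0.15 0; 1 0 0 0.15 0; 1 0 0 0.15 0; 1 0 0 0.15 0"
}}

```text
clock: 19.55
eef_pos: [0.4935, -0.0634, 0.1809]
tool_rot: [0.719, 0.695, 0.0, 0.0]
ft_force: [0.3, -0.4, -2.6]
grip_width: 0.0081
grasp_force: 58.7
```

```bash
python3 -c "
from h import *
fz(6);plan([.4924,-.0635,.185],-.033)"
```

```text
F mean [ 0.13 -0.17 -2.22] sd [0.63 0.34 0.52]
t 19.85 eef [ 0.4935 -0.0634  0.1809] yawY -0.035 z [ 0. -0. -1.] F [-0.63  0.17 -2.35] w 0.0078 g 58.7
shift cm [-0.02 -0.1  -0.41] twist -0.0019792128969673417
```

Emit:
{"method": "send_rows", "body": {
  "motion": "1 0 0 0.1 0; 1 0 0 0.15 0; 1 0 0 0.15 0; 1 0 0 0.15 0; 1 0 0 0.15 0"
}}

```text
clock: 20.35
eef_pos: [0.4935, -0.0634, 0.1794]
tool_rot: [0.719, 0.695, 0.0, 0.0]
ft_force: [0.5, 0.9, -1.0]
grip_width: 0.0084
grasp_force: 58.8
```

```bash
python3 -c "
from h import *
fz(6);plan([.4924,-.0635,.185],-.033)"
```

```text
F mean [ 0.51 -0.13 -0.43] sd [0.3  0.35 0.38]
t 20.65 eef [ 0.4935 -0.0634  0.1794] yawY -0.035 z [ 0.  0. -1.] F [ 0.52 -0.02  0.06] w 0.0079 g 58.8
shift cm [-0.02 -0.11 -0.56] twist -0.0019558261701235757
```

The prongs now carry about 2.6 of the 3.0 N while I hold the handle. I lower a touch, then let go gently.

Emit:
{"method": "send_rows", "body": {
  "motion": "1 0 0 0.04 0; 1 0 0 0.04 0; 1 0 0 0.04 0; 1 0 0 0.04 0; 1 0 0 0.04 0"
}}

```text
clock: 21.15
eef_pos: [0.4934, -0.0634, 0.179]
tool_rot: [0.719, 0.695, 0.0, 0.0]
ft_force: [-0.2, -0.2, -0.6]
grip_width: 0.0082
grasp_force: 58.9
```

Emit:
{"method": "send_rows", "body": {
  "motion": "0.75 0 0 0.04 0; 0.65 0 0 0.04 0; 0.55 0 0 0.04 0; 0.45 0 0 0.04 0; 0.35 0 0 0.04 0"
}}

```text
clock: 21.65
eef_pos: [0.4934, -0.0633, 0.1785]
tool_rot: [0.719, 0.695, 0.0, -0.0]
ft_force: [-0.7, -0.0, 0.6]
grip_width: 0.0277
grasp_force: 0.0
```

Emit:
{"method": "send_rows", "body": {
  "motion": "0.2 0 0 0 0; 0.1 0 0 0 0; 0 0 0 0 0; 0 0 0 0 0; 0 0 0 0 0"
}}

```text
clock: 22.15
eef_pos: [0.4933, -0.0634, 0.1785]
tool_rot: [0.719, 0.695, -0.0, -0.0]
ft_force: [0.9, -0.5, 0.3]
grip_width: 0.0426
grasp_force: 0.0
```

```bash
python3 - <<'E'
from h import *
plan([.4924,-.0635,.185],-.033);fz(3)
for c in("top","side"):
    im=vision.camera(c)[:,:,::-1]; cv2.imwrite(f"pics/{c}10.png",im)
b=cv2.resize(cv2.imread("pics/side10.png")[130:245,230:360],None,fx=5,fy=5,interpolation=cv2.INTER_CUBIC)
cv2.imwrite("pics/b10.png",b)
E
```

```text
t 22.15 eef [ 0.4933 -0.0634  0.1785] yawY -0.035 z [-0. -0. -1.] F [ 0.92 -0.47  0.32] w 0.0426 g 0.0
shift cm [-0.02 -0.09 -0.65] twist -0.002083940261951911
F mean [ 0.25 -0.14 -0.15] sd [0.17 0.34 0.22]
```

View pics/b10.png

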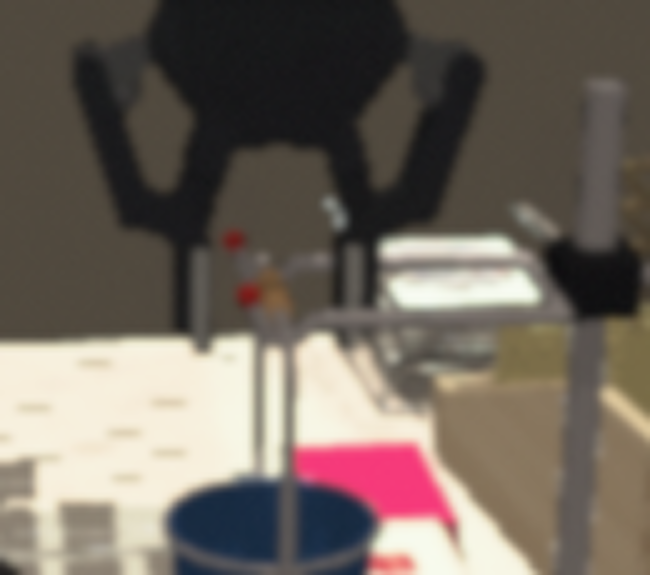

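The wire rests in the dips behind the red tips (crop about (270,300)), the legs are vertical and the fingers are free. I withdraw upward.

Emit:
{"method": "send_rows", "body": {
  "motion": "0 0 0 -0.5 0; 0 0 0 -1.5 0; 0 0 0 -3 0; 0 0 0 -5 0; 0 0 0 -8 0"
}}

```text
clock: 22.9
eef_pos: [0.4926, -0.0633, 0.2589]
tool_rot: [0.719, 0.695, -0.001, -0.001]
ft_force: [0.7, -0.1, 0.2]
grip_width: 0.0429
grasp_force: 0.0
```

Emit:
{"method": "send_rows", "body": {
  "motion": "0 0 -1 -2 0; 0 0 -3 -3 0; 0 0 -6 -3 0; 0 0 -10 -3 0; 0 0 -12 -3 0"
}}

```text
clock: 23.4
eef_pos: [0.371, -0.059, 0.2896]
tool_rot: [0.719, 0.695, 0.0, 0.0]
ft_force: [1.0, 0.0, 0.3]
grip_width: 0.0427
grasp_force: 0.0
```

Emit:
{"method": "send_rows", "body": {
  "motion": "0 0 0 0 0; 0 0 0 0 0; 0 0 0 0 0; 0 0 0 0 0; 0 0 0 0 0"
}}

```text
clock: 23.9
eef_pos: [0.3741, -0.0592, 0.2882]
tool_rot: [0.719, 0.695, -0.0, -0.0]
ft_force: [0.9, -0.4, -0.9]
grip_width: 0.0425
grasp_force: 0.0
```

```bash
python3 - <<'E'
from h import *
ims={}
for i in range(3):
    im=vision.camera("side")[:,:,::-1].copy();print(blobs(im,(95,100,30),(125,255,255),(255,200,320,270)))
cv2.imwrite("pics/side11.png",im);t=vision.camera("top")[:,:,::-1].copy();cv2.imwrite("pics/top11.png",t)
print("roller",blobs(im,(8,90,80),(22,255,255),(270,175,300,200)),blobs(t,(8,90,80),(22,255,255),(355,185,385,215)))
a=cv2.resize(t[130:240,310:420],None,fx=3.6,fy=3.6);b=cv2.resize(im[150:260,230:340],None,fx=3.6,fy=3.6);cv2.imwrite("pics/b11.png",np.hstack([a,b]))
E
```

```text
[(np.int32(238), [265, 227, 20, 15], [276.0, 234.1]), (np.int32(141), [290, 228, 14, 14], [295.2, 234.3]), (np.int32(663), [266, 242, 36, 27], [283.3, 256.0])]
[(np.int32(238), [265, 227, 20, 15], [276.0, 234.1]), (np.int32(141), [290, 228, 14, 14], [295.2, 234.3]), (np.int32(662), [266, 242, 36, 27], [283.3, 256.0])]
[(np.int32(237), [265, 227, 20, 15], [276.0, 234.0]), (np.int32(142), [290, 228, 14, 14], [295.2, 234.3]), (np.int32(663), [266, 242, 36, 27], [283.3, 256.0])]
roller [(np.int32(44), [281, 184, 8, 8], [284.5, 188.0])] [(np.int32(113), [359, 197, 22, 7], [369.2, 200.0])]
```

View pics/b11.png

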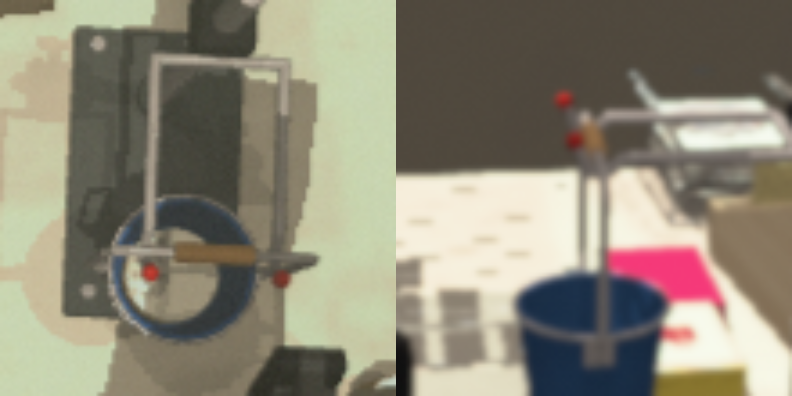

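The top view shows the wire square across both prongs just behind the tips and the roller centred between them (px 369,200). The side view shows the pail straight, and three frames confirm it is still. I hand the job in.

```bash
python3 -c "
from workcell import workorder
print(workorder.job_done())"
```

```text
the job is handed in; nothing more can be done
None
```

The pail now hangs straight and still by its handle, with the wire in the dips of both prongs and the gripper clear; the job was handed in at about 24 s, and no verdict came back.

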